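# Load the tray lift beside the lathe and let it down on its ratchet

### The arm

A 7-joint arm with a two-finger parallel gripper is mounted at the origin on the work surface. World frame = base frame: x ahead of the robot, y to its left, z up, the work surface at z = 0. Lengths are in m, angles in rad, forces in N, time in s.
With the tool pointing down it reaches from about 0.425 to 0.875 m from the base axis. Payload 8.4 kg.
Tool frame: the origin (TCP) lies between the finger pads; the fingertips stand 22 mm ahead of it and the grasp point (between the pads) lies 3 mm ahead of it; z points along the fingers, y is the line along which they close (so a half turn about z gives the same grasp; the last joint's range is limited). The gripper opens to 85 mm and grips with 20 to 120 N. Pads are 22 mm wide; open, the fingers measure 114 mm over their backs; the gripper's body (76 mm by 85 mm) begins 54 mm behind the grasp point. The pads swing forward as they close: fully open they stand 13 mm farther back than shut.
Start: joints at [-1.33, 0.333, 0.04, 1.465, -0.013, 1.343, -0.059], TCP at [0.217, 0.613, 0.253] pointing down, gripper open.
Joint ranges: [-2.58, 2.58], [-0.38, 2.09], [-1.3, 1.39], [0.25, 2.4], [-1.5, 4.64], [0.08, 2.09], [-2.65, 2.65]. Speed limits (rad/s): [2.22, 2.22, 2.79, 2.79, 3.14, 3.14, 3.14].

### API

Orientations are given as a rotation vector (axis times angle).
In Python, from station import arm gives the robot as it stands.
- The arm moves only by the tool move_arm, never from a script. Its argument "targets" is a list of rows, each a list of 3 entries, a list of its own where there are three numbers: the shift along the tool's x, y, z in mm, then the turn about the tool's z in rad, then the opening in per cent of the stroke, from 0 (shut) to 100 (fully open). In form: [[[dx, dy, dz], spin, grip], ...]. A call has 1 to 20 rows; each row shifts and turns the commanded pose from where the row before left it, along the tool's axes as they then stand; what a row does not reach is not made up. A row lasts 1/10 s, in which the tool goes at most 50 mm and 8.59 degrees, less where a joint would pass 70% of its speed; a pose out of reach is approached as far as the arm can. A call is refused whole if a number of a shift passes 50 or a number of a turn 0.15, either way. A call with a gripper value outside its range is refused whole. The fingers move at their own pace and stop on an object; the grip force is fixed at half the most. Time passes only in rows, so rows that do not move let the fingers close. It gives the time, the measured TCP pose, the force, the opening and the grip force at its end, in the units of the state.
- arm.sense(): the state, without advancing time (a new reading comes with each control period).
- arm.snapshot(name): name is "side" or "top"; returns a dict with "pixels" (400x640x3 uint8, red, green, blue), "fx", "fy", "cx", "cy" (pixels), "R" (3x3) and "t" (3): a world point X has camera coordinates R X + t. Camera axes: x right, y down, z forward; pixel columns grow to the right and rows downward; lengths in m; the calibration is good to about 2 mm. A picture is of the moment at which its call begins. There is no depth.
- arm.hand_in(): hands the job in; it is judged then, once.
The state is a dict: "time": time; "qpos": joint angles; "dq": joint speeds; "joint_torque": joint torques, N m; "ee_pos": TCP position; "orientation": TCP orientation; "ft_force": force on the tool from outside, world axes, zero at the start; "moment": the same for the moment, N m; "width": opening from 0.0 (shut) to 1.0 (fully open); "gripper_force": force on a finger pad.
Only numpy, scipy, OpenCV 4.12 (cv2) and the standard library are available. Lean on these libraries where they do the work, as an engineer would, in place of code of your own. Each camera call takes 0.05 s, during which the arm holds its last target. There are 200 camera calls.

### The job

Load the hand-wound tray lift and let it down for collection: take the spanner off the raised platform and lay it on the black tool mat, stack all the trays of turned parts squarely on the platform, each locked between the corner lugs of what is below it, and finish with the flat cover locked on top. Only when the whole stack is on, lift the pawl clear of the ratchet wheel by its handle bar and keep it up until the loaded platform has sunk right down to its stops, then drop the pawl back into the teeth and let go. Do not turn a tray over, and leave the chuck, oil bottle and caliper case where they are.

Things in the scene. Friction and masses are not known exactly. Their poses are not given: they have to be found in the camera images.
- platform (a point): Centre of the upper face of the lift's dark steel platform, moving with it: 124 mm above the bench raised, 33 mm fully down. x points away from the robot to two guide rods (x = 105 mm; yoke on them, top 235 mm above the bench), y left, z up. Corner lugs as on a tray. A carriage block, 28 mm high, stands on it at x = 93 to 117 mm.
- lift (a joint): How far the platform has sunk, m: 0 raised (start), 0.091 fully down on its stops. It sinks by its own weight, slowed by a damper (10 to 40 mm/s, faster when loaded), while the pawl is clear of the ratchet wheel; else the wheel holds it. One tooth is 11.5 mm of travel. The ratchet holds it against sinking only.
- drum (a joint): Turn of the steel drum with its 12-tooth ratchet wheel (radius 50 mm) and crank, geared to the platform by a rack: 0 rad raised, 4.13 fully down. Shaft along the lift's x at platform-frame x = 130 to 250 mm, y = -22 mm, 115 mm above the bench; behind the rods. The crank turns as the platform sinks.
- pawl (a joint): Angle of the pawl, rad: 0 fully dropped into the wheel (up to 0.03 is home), 0.6 highest. Its nose is clear of the teeth above 0.16 rad. It falls back by its own weight (about 1 N at the bar).
- pawl_bar (a point): Grip point on the pawl's black round handle bar: 14 mm in diameter, 85 mm long, level, along the platform's x; free for 20 mm either way from this point. Beside the platform's right: platform-frame x = 103, y = -150 mm, 176 mm above the bench when dropped. It swings up about pawl_pivot as pawl grows; under 5 N lifts it.
- pawl_pivot (a point): Point on the pawl's hinge axis, which runs along the lift's x, at the same x as pawl_bar; fixed. Its axes are those of the platform. The bar lies 186 mm to its right (-y) and 13.5 mm above it when dropped.
- tray_1: Grey stacking tray with turned parts, 0.3 kg, 150 (x) x 120 (y) mm; origin: centre of its underside, z up. Foot 134 x 104 x 11 mm, inner floor at 15 mm, walls 5 mm thick up to 42 mm; flared lugs, two at each corner, rise 9 mm more. Carry it by the central upright rib along x: 80 mm long, 12 mm thick, 15 to 40 mm above the origin, 49 mm free on either side.
- tray_2: A tray like tray_1. Stacked, a tray's or the cover's foot stands between the corner lugs of the tray or platform below, 2.5 mm clear all round, long sides parallel, either way round: its origin is then on the platform's face, or 42 mm above the origin of the tray below.
- tray_3: A tray like tray_1. Two or three trays are present; the absent one has no pose.
- cover: Flat grey cover without walls or lugs, 0.2 kg, 150 (x) x 120 (y) mm: the same foot (134 x 104 x 11 mm) under a plate up to 16 mm; central upright rib along x, 80 mm long, 12 mm thick, 16 to 42 mm above the origin, which is the centre of its underside, z up.
- spanner: Steel combination spanner lying flat, 160 mm long along its x, shaft 17 mm wide and 7 mm thick, heads up to 38 mm wide and 8 mm thick; origin at mid-length on its underside, 0.12 kg. It starts on the platform, roughly along the platform's x.
- tool_mat: Black rubber mat fixed on the bench to the robot's right, 220 (x) x 160 (y) x 3 mm, origin at the centre of its underside.
- chuck: Bystander: small three-jaw lathe chuck standing on the bench, 84 mm in diameter, 66 mm high, origin at its underside. Leave alone.
- oil_bottle: Bystander: white oil bottle, 54 mm in diameter, 120 mm high, origin at its underside. Leave alone.
- caliper_case: Bystander: flat black case 80 x 200 x 28 mm, origin at its underside. Leave alone.

How it is judged:
On the way, in this order (a step that is already met when the one before it is completed fails the run):
1. the whole stack, cover on top, is locked on the platform while the lift is still up, held by its pawl (x of tray_1 in the frame of platform between -0.005 and 0.005 m and y of tray_1 in the frame of platform between -0.005 and 0.005 m and angle between each of tray_1, tray_2, tray_3, cover's own z axis and vertical below 0.06 rad and angle between the x axis of each of tray_1, tray_2, tray_3, cover and the x axis of platform, either way round below 0.08 rad and (z of tray_1 in the frame of platform between -0.006 and 0.006 m or z of tray_1 in the frame of platform between 0.036 and 0.048 m or z of tray_1 in the frame of platform between 0.078 and 0.09 m) and x of tray_2 in the frame of platform between -0.005 and 0.005 m and y of tray_2 in the frame of platform between -0.005 and 0.005 m and (z of tray_2 in the frame of platform between -0.006 and 0.006 m or z of tray_2 in the frame of platform between 0.036 and 0.048 m or z of tray_2 in the frame of platform between 0.078 and 0.09 m) and x of tray_3 in the frame of platform between -0.005 and 0.005 m and y of tray_3 in the frame of platform between -0.005 and 0.005 m and (z of tray_3 in the frame of platform between -0.006 and 0.006 m or z of tray_3 in the frame of platform between 0.036 and 0.048 m or z of tray_3 in the frame of platform between 0.078 and 0.09 m) and x of cover in the frame of platform between -0.005 and 0.005 m and y of cover in the frame of platform between -0.005 and 0.005 m and (z of cover in the frame of platform between 0.078 and 0.09 m or z of cover in the frame of platform between 0.12 and 0.132 m) and z of cover in the frame of tray_1 above 0.03 m and z of cover in the frame of tray_2 above 0.03 m and z of cover in the frame of tray_3 above 0.03 m and value of joint lift below 0.008 m and value of joint pawl below 0.08 rad), for 0.2 s.
2. the pawl is held clear of the wheel and the platform has sunk to its stops (value of joint lift above 0.086 m and value of joint pawl above 0.12 rad), for 0.1 s.
At the end, for the whole second after the job is handed in: Lift above 0.086 m, pawl below 0.08 rad; all trays present, cover on top, stacked within 5 mm of the platform's centre both ways and 6 mm of seated height, level to 0.06 and square to 0.08 rad; spanner's middle on the mat (110 x 80 mm of its centre); all at rest (x of tray_1 in the frame of platform between -0.005 and 0.005 m and y of tray_1 in the frame of platform between -0.005 and 0.005 m and angle between each of tray_1, tray_2, tray_3, cover's own z axis and vertical below 0.06 rad and angle between the x axis of each of tray_1, tray_2, tray_3, cover and the x axis of platform, either way round below 0.08 rad and (z of tray_1 in the frame of platform between -0.006 and 0.006 m or z of tray_1 in the frame of platform between 0.036 and 0.048 m or z of tray_1 in the frame of platform between 0.078 and 0.09 m) and x of tray_2 in the frame of platform between -0.005 and 0.005 m and y of tray_2 in the frame of platform between -0.005 and 0.005 m and (z of tray_2 in the frame of platform between -0.006 and 0.006 m or z of tray_2 in the frame of platform between 0.036 and 0.048 m or z of tray_2 in the frame of platform between 0.078 and 0.09 m) and x of tray_3 in the frame of platform between -0.005 and 0.005 m and y of tray_3 in the frame of platform between -0.005 and 0.005 m and (z of tray_3 in the frame of platform between -0.006 and 0.006 m or z of tray_3 in the frame of platform between 0.036 and 0.048 m or z of tray_3 in the frame of platform between 0.078 and 0.09 m) and x of cover in the frame of platform between -0.005 and 0.005 m and y of cover in the frame of platform between -0.005 and 0.005 m and (z of cover in the frame of platform between 0.078 and 0.09 m or z of cover in the frame of platform between 0.12 and 0.132 m) and z of cover in the frame of tray_1 above 0.03 m and z of cover in the frame of tray_2 above 0.03 m and z of cover in the frame of tray_3 above 0.03 m and x of spanner in the frame of tool_mat between -0.11 and 0.11 m and y of spanner in the frame of tool_mat between -0.08 and 0.08 m and z of spanner in the frame of tool_mat below 0.02 m and linear speed of each of tray_1, tray_2, tray_3, cover, spanner below 0.03 m/s and value of joint lift above 0.086 m and value of joint pawl below 0.08 rad); the robot touches nothing.
It fails at once if a tray is turned over, spilling its parts (angle between any of tray_1, tray_2, tray_3's own z axis and vertical above 1 rad).
It fails at once if a bystander is moved by more than 30 mm (distance of any of chuck, oil_bottle, caliper_case from where it was at the start of the episode above 0.03 m).
Of tray_1, tray_2, tray_3 only 2 to 3 are there at a start; the rules pass over those that are not, and their reading is None.
At some moment in a run one of cover, spanner may be knocked a few centimetres aside while the robot is not near it.
Once in a run the grip may slacken for a moment while it holds something.
It also fails if it takes over 210 s, if anything falls off the work surface, if the arm or the gripper's body presses on something with over 40 N, if the wrist force passes 120 N, or if a joint passes its speed limit or range.

## Working session

There is one attempt and no reset: what is moved stays moved. The work goes in short steps, Python scripts to look and compute and a tool call to move; the robot and the scene stay as the last step left them, time stands still between calls to the robot, and variables do not carry over. Pictures are saved under pics/ and viewed, at most 14 in all, crops included, and the job is handed in when it is done.

Besides the shell and the picture viewer there is one more tool, called after "Emit:" as a command line: name --argument value ..., lists and objects as JSON in quotes. move_arm: Moves the arm, as the interface text tells. Its arguments: {"type":"object","properties":{"targets":{"type":"array","items":{"type":"array"}}},"required":["targets"]}

```bash
mkdir -p pics; ls; python3 - <<'E'
from station import arm
import cv2,json,numpy as np
s=arm.sense(); print(s)
for n in("side","top"):
    d=arm.snapshot(n); cv2.imwrite(f"pics/{n}0.png",d["pixels"][:,:,::-1])
    print(n,d["fx"],d["fy"],d["cx"],d["cy"],np.round(d["R"],4).tolist(),np.round(d["t"],4).tolist())
E
```

```text
pics
{'time': 0.0, 'qpos': array([-1.33020421,  0.3339182 ,  0.039838  ,  1.46627905, -0.01338799,
        1.34329133, -0.0584803 ]), 'dq': array([-0.0007745 , -0.00043671,  0.00083073, -0.00095938, -0.00025623,
       -0.00022501,  0.00060299]), 'joint_torque': array([ 2.75671737e-04, -6.58547330e+01,  1.36596143e+00, -4.05552971e+01,
        1.69436523e-02,  1.24144010e-02,  4.80530900e-05]), 'ee_pos': array([0.21650664, 0.61243497, 0.25241222]), 'orientation': array([-5.31091740e-01, -3.09620712e+00,  2.54767499e-03]), 'ft_force': array([ 0.56117015, -0.80156472, -0.52949256]), 'moment': array([0.02371696, 0.03670078, 0.02055325]), 'gripper_force': 0.0, 'width': 0.9994570573236429}
side 460.0579669716394 460.0579669716394 323.0714458639202 199.74165449473878 [[0.7161, -0.698, 0.0065], [-0.4071, -0.4251, -0.8084], [0.567, 0.5762, -0.5886]] [-0.4771, 0.2863, 1.0855]
top 391.000886004205 391.000886004205 315.3740369898304 198.825697534699 [[-0.0089, -0.9999, -0.0087], [-0.9899, 0.01, -0.1411], [0.1412, 0.0074, -0.99]] [-0.0774, 0.5873, 1.3183]
```

View pics/top0.png

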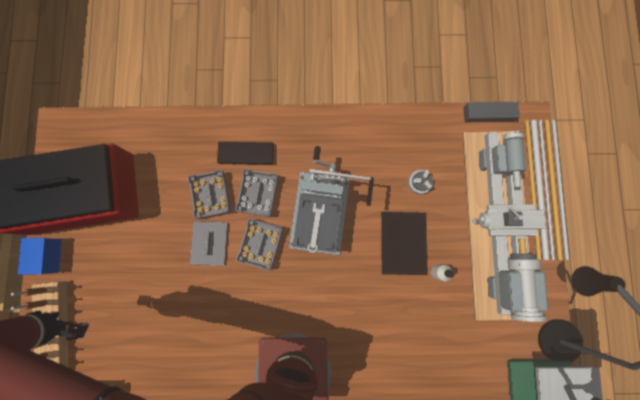

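View pics/side0.png

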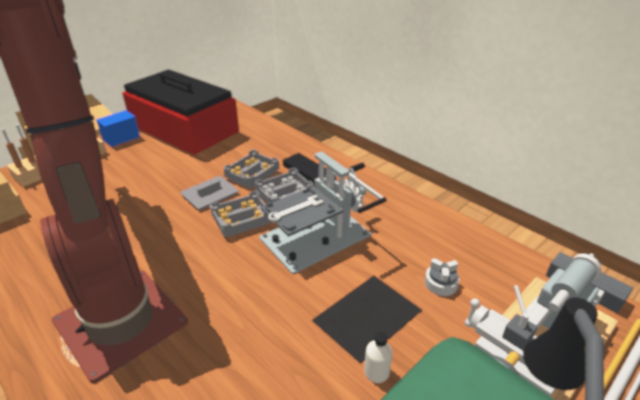

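The top view shows three trays near (210,195), (259,193) and (261,245), the cover at (209,244), and the platform at about (318,220) with the spanner on it. The mat is at (404,243) and the pawl bar near (370,190). I'll zoom in on the work area.

```bash
python3 - <<'E'
import cv2
a=cv2.imread("pics/top0.png")[140:280,180:380]
cv2.imwrite("pics/c0.png",cv2.resize(a,None,fx=4,fy=4,interpolation=cv2.INTER_CUBIC))
E
```

```text
(no output)
```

View pics/c0.png

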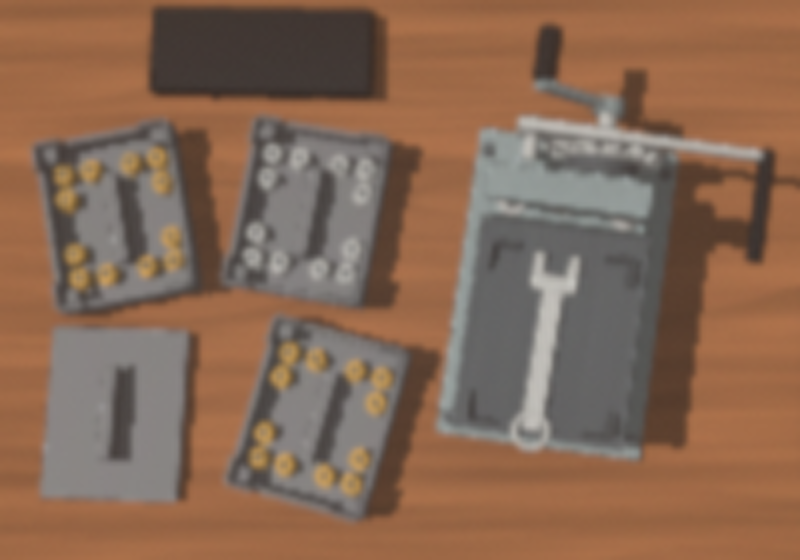

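```bash
cat > h.py <<'E'
import cv2, numpy as np
from scipy.optimize import minimize
from scipy.spatial.transform import Rotation as Ro
def proj(d,X):
    c=np.asarray(X)@np.asarray(d["R"]).T+d["t"]; return np.c_[d["fx"]*c[:,0]/c[:,2]+d["cx"],d["fy"]*c[:,1]/c[:,2]+d["cy"]]
def unproj(d,uv,z):
    uv=np.atleast_2d(uv); R=np.asarray(d["R"]); o=-R.T@d["t"]
    r=np.c_[(uv[:,0]-d["cx"])/d["fx"],(uv[:,1]-d["cy"])/d["fy"],np.ones(len(uv))]@R
    return o+r*((z-o[2])/r[:,2])[:,None]
def box(l,w,zs): return np.array([[a*l/2,b*w/2,z] for z in zs for a in(1,-1) for b in(1,-1)])
TRAY=np.r_[box(.134,.104,[0]),box(.15,.12,[.011,.051])]
COVER=np.r_[box(.134,.104,[0]),box(.15,.12,[.011,.016])]
def place(M,p,z=0): 
    c,s=np.cos(p[2]),np.sin(p[2]); return np.c_[M[:,0]*c-M[:,1]*s+p[0],M[:,0]*s+M[:,1]*c+p[1],M[:,2]+z]
S=6
def fit(d,mask,M,p0,z=0):
    """mask: full-size uint8 blob; its convex hull is matched by the model's projected hull"""
    ys,xs=np.nonzero(mask); x0,y0=xs.min()-8,ys.min()-8; sz=((xs.max()-x0+9)*S,(ys.max()-y0+9)*S)
    m=cv2.resize(mask[y0:y0+sz[1]//S,x0:x0+sz[0]//S],sz,interpolation=cv2.INTER_LINEAR)
    m=(m>127).astype(np.uint8); c=cv2.findContours(m,0,2)[0]; h=cv2.convexHull(np.vstack(c)); T=np.zeros_like(m); cv2.fillConvexPoly(T,h,1)
    def cost(p):
        uv=(proj(d,place(M,p,z))-[x0,y0]+.5)*S-.5; P=np.zeros_like(m)
        cv2.fillConvexPoly(P,cv2.convexHull((uv*16).round().astype(np.int32)),1,shift=4); return int((P!=T).sum())/T.sum()
    r=minimize(cost,p0,method="Nelder-Mead",options=dict(initial_simplex=np.array(p0)+np.array([[0,0,0],[.01,0,0],[0,.01,0],[0,0,.1]]),xatol=1e-4,fatol=1e-5))
    return r.x,r.fun
def gray(img,th=60):
    hsv=cv2.cvtColor(cv2.GaussianBlur(img,(3,3),0),cv2.COLOR_RGB2HSV); return ((hsv[...,1]<th)).astype(np.uint8)*255
def blob(m,u,v):
    n,l=cv2.connectedComponents(m); r=l[v-6:v+7,u-6:u+7]; r=r[r>0]; k=np.bincount(r).argmax(); return (l==k).astype(np.uint8)*255
E
python3 - <<'E'
from h import *
from station import arm
d=arm.snapshot("top"); im=d["pixels"]
for th in(70,90):
  g=gray(im,th)
  for n,u,v,M in(("A",210,195,TRAY),("B",259,193,TRAY),("C",261,245,TRAY),("cov",205,246,COVER)):
    b=blob(g,u,v); w=unproj(d,[u,v],.03)[0]
    print(th,n,(b>0).sum(),[ (np.round(r,4),round(f,3)) for r,f in [fit(d,b,M,[w[0],w[1],y]) for y in(-.15,.15)]])
L=np.array([[488,238],[640,256],[466,424],[620,442]])/4+[180,140]  # outer corners of L lugs
w=unproj(d,L-.4,.133); print("lugs",w.round(4).tolist(),w.mean(0).round(4))
f=(w[0]+w[1]-w[2]-w[3]); print("yaw",np.arctan2(f[1],f[0]), np.linalg.norm(w[0]-w[2]),np.linalg.norm(w[0]-w[1]))
S_=np.array([[553,255],[530,432]])/4+[180,140]; print("spanner ends",unproj(d,S_,.132).round(4).tolist())
mat=np.array([[383,212],[427,212],[381,273],[427,275]]); print("mat",unproj(d,mat,0).round(3).tolist())
P=np.array([[765,150],[755,262]])/4+[180,140]; print("bar",unproj(d,P,.18).round(4).tolist())
print("cam",-np.array(d["R"]).T@d["t"])
E
```

```text
70 A 1146 [(array([0.6088, 0.2911, 0.189 ]), np.float64(0.019)), (array([0.6086, 0.2911, 0.1902]), np.float64(0.019))]
70 B 1520 [(array([ 0.6115,  0.1234, -0.1799]), np.float64(0.03)), (array([ 0.6115,  0.1233, -0.1807]), np.float64(0.03))]
70 C 1193 [(array([ 0.4329,  0.111 , -0.2827]), np.float64(0.03)), (array([ 0.433 ,  0.1111, -0.2837]), np.float64(0.03))]
70 cov 1474 [(array([ 0.4386,  0.2927, -0.032 ]), np.float64(0.035)), (array([ 0.4386,  0.2931, -0.0389]), np.float64(0.035))]
90 A 1321 [(array([0.6085, 0.2914, 0.183 ]), np.float64(0.041)), (array([0.6084, 0.2919, 0.181 ]), np.float64(0.042))]
90 B 1597 [(array([ 0.6117,  0.1231, -0.1768]), np.float64(0.066)), (array([ 0.6115,  0.1235, -0.1694]), np.float64(0.067))]
90 C 1366 [(array([ 0.4331,  0.111 , -0.2631]), np.float64(0.064)), (array([ 0.4332,  0.1121, -0.2631]), np.float64(0.064))]
90 cov 1542 [(array([ 0.4378,  0.2929, -0.0433]), np.float64(0.056)), (array([ 0.4382,  0.2932, -0.0409]), np.float64(0.056))]
lugs [[0.573, -0.039, 0.133], [0.5571, -0.1619, 0.133], [0.4235, -0.0209, 0.133], [0.4082, -0.1433, 0.133]] [ 0.4904 -0.0913  0.133 ]
yaw -0.12215207901432487 0.150612317614376 0.12385915414524273
spanner ends [[0.5574, -0.0928, 0.132], [0.4155, -0.0731, 0.132]]
mat [[0.543, -0.323, 0.0], [0.541, -0.479, 0.0], [0.329, -0.309, 0.0], [0.321, -0.469, 0.0]]
bar [[0.6326, -0.26, 0.18], [0.5441, -0.2497, 0.18]]
cam [ 0.39458317 -0.0930487   1.38723167]
```

```bash
cat > plan.py <<'E'
import sys, numpy as np
from station import arm
from scipy.spatial.transform import Rotation as Ro
def plan(x,y,z,yaw):
    s=arm.sense(); R=Ro.from_rotvec(s["orientation"]).as_matrix(); ty=np.arctan2(R[1,0],R[0,0])
    d=(yaw-ty+np.pi/2)%np.pi-np.pi/2           # world-yaw change mod half turn
    n=ty+d; X=np.array([np.cos(n),np.sin(n),0]); Y=np.array([np.sin(n),-np.cos(n),0])
    w=(np.array([x,y,z])-s["ee_pos"])*1000
    print("spin %.3f then shift [%.1f %.1f %.1f]"%(-d,w@X,w@Y,-w[2]),"| t %.1f tcp"%s["time"],s["ee_pos"].round(4),"toolyaw %.3f tilt %.3f"%(ty,np.arccos(-R[2,2])),"w %.2f"%s["width"],"q7 %.2f"%s["qpos"][6])
    return n
if __name__=="__main__": plan(*map(float,sys.argv[1:5]))
E
python3 plan.py .486 -.083 .22 -.138
```

```text
spin -0.202 then shift [-362.6 -651.8 32.6] | t 0.1 tcp [0.2165 0.6125 0.2526] toolyaw 2.802 tilt 0.001 w 1.00 q7 -0.06
```

Emit:
move_arm --targets '[[[0,0,0],-0.1,60],[[0,0,0],-0.102,60],[[-35,-35,0],0,60],[[-35,-35,0],0,60],[[-35,-35,0],0,60],[[-35,-35,0],0,60],[[-35,-35,0],0,60],[[-35,-35,0],0,60],[[-35,-35,0],0,60],[[-35,-35,0],0,60],[[-8,-37,3],0,60],[[-8,-37,3],0,60],[[-8,-37,3],0,60],[[-8,-37,3],0,60],[[-8,-37,3],0,60],[[-8,-37,3],0,60],[[-8,-37,3],0,60],[[-8,-37,3],0,60],[[-10,-38,4],0,60],[[-9,-38,4],0,60]]'

```text
time: 2.15
ee_pos: [0.4864, -0.0844, 0.2213]
orientation: [0.216, 3.134, 0.0]
ft_force: [1.4, 0.1, -1.3]
width: 0.602
gripper_force: 0.0
```

```bash
python3 plan.py .486 -.083 .147 -.138; python3 - <<'E'
from station import arm
import cv2
a=arm.snapshot("top")["pixels"][150:280,270:420,::-1]; b=arm.snapshot("side")["pixels"][140:280,230:420,::-1]
a=cv2.resize(a,(600,520),interpolation=cv2.INTER_CUBIC); cv2.imwrite("pics/c1.png",a)
cv2.imwrite("pics/s1.png",cv2.resize(b,None,fx=4,fy=4,interpolation=cv2.INTER_CUBIC))
E
```

```text
spin 0.000 then shift [0.6 1.4 74.3] | t 2.1 tcp [ 0.4864 -0.0844  0.2213] toolyaw 3.004 tilt 0.000 w 0.60 q7 1.53
```

View pics/s1.png

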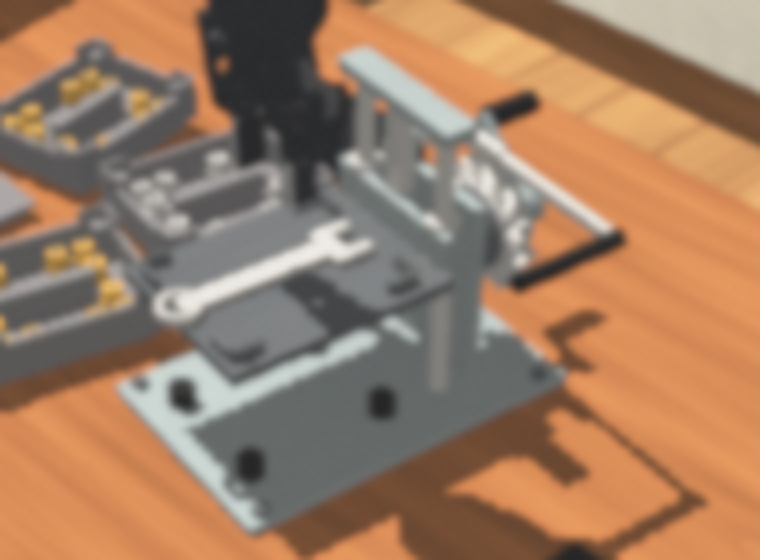

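The side crop shows the gripper hanging above the spanner (tips about (290,190)). The spanner runs from (175,305) to (350,240) and the pawl bar is at (570,260). I'll go down and grip.

Emit:
move_arm --targets '[[[0,1,25],0,60],[[0,0,25],0,60],[[0,0,15],0,60],[[0,0,9],0,60],[[0,0,0],0,0],[[0,0,0],0,0],[[0,0,0],0,0],[[0,0,0],0,0],[[0,0,0],0,0],[[0,0,0],0,0],[[0,0,0],0,0],[[0,0,0],0,0]]'

```text
time: 3.45
ee_pos: [0.4874, -0.0818, 0.1483]
orientation: [0.216, 3.133, 0.001]
ft_force: [-1.5, 0.2, 6.2]
width: 0.168
gripper_force: 59.1
```

Emit:
move_arm --targets '[[[0,0,-10],0,0],[[0,0,-30],0,0],[[0,0,-40],0,0],[[0,0,-40],0,0],[[0,0,0],0,0],[[0,0,0],0,0]]'

```text
time: 4.05
ee_pos: [0.4871, -0.0819, 0.2684]
orientation: [0.216, 3.132, 0.001]
ft_force: [-0.2, -0.7, -1.4]
width: 0.168
gripper_force: 58.7
```

```bash
python3 plan.py .434 -.395 .03 -.07
```

```text
spin -0.068 then shift [31.1 -316.0 238.4] | t 4.0 tcp [ 0.4871 -0.0819  0.2684] toolyaw 3.004 tilt 0.002 w 0.17 q7 1.51
```

Emit:
move_arm --targets '[[[0,0,0],-0.068,0],[[4,-40,0],0,0],[[4,-40,0],0,0],[[4,-40,0],0,0],[[4,-40,0],0,0],[[4,-40,0],0,0],[[4,-40,0],0,0],[[4,-40,0],0,0],[[3,-36,0],0,0],[[0,0,40],0,0],[[0,0,40],0,0],[[0,0,40],0,0],[[0,0,40],0,0],[[0,0,35],0,0],[[0,0,25],0,0],[[0,0,10],0,0],[[0,0,5],0,0],[[0,0,3],0,0],[[0,0,0],0,0],[[0,0,0],0,0]]'

```text
time: 6.05
ee_pos: [0.4343, -0.3954, 0.0304]
orientation: [0.11, 3.138, -0.001]
ft_force: [0.8, 0.2, -1.4]
width: 0.169
gripper_force: 58.9
```

Emit:
move_arm --targets '[[[0,0,0],0,50],[[0,0,0],0,50],[[0,0,0],0,50],[[0,0,0],0,50],[[0,0,-20],0,50],[[0,0,-40],0,50],[[0,0,-50],0,50],[[0,0,-50],0,50],[[0,0,-50],0,50],[[0,0,-40],0,50],[[0,40,0],0,50],[[0,40,0],0,50],[[0,40,0],0,50],[[0,40,0],0,50],[[0,40,0],0,50],[[0,40,0],0,50],[[0,40,0],0,50],[[0,40,0],0,50]]'

```text
time: 7.85
ee_pos: [0.4558, -0.0743, 0.2796]
orientation: [0.11, 3.139, 0.001]
ft_force: [0.5, -0.4, 0.1]
width: 0.498
gripper_force: 0.0
```

```bash
python3 plan.py .433 .111 .14 -.283; python3 - <<'E'
from h import *
from station import arm
d=arm.snapshot("top"); 
cv2.imwrite("pics/c2.png",cv2.resize(d["pixels"][160:280,280:440,::-1],None,fx=5,fy=5,interpolation=cv2.INTER_CUBIC))
E
```

```text
spin 0.213 then shift [73.7 171.5 139.6] | t 7.8 tcp [ 0.4558 -0.0743  0.2796] toolyaw 3.072 tilt 0.001 w 0.50 q7 1.51
```

View pics/c2.png

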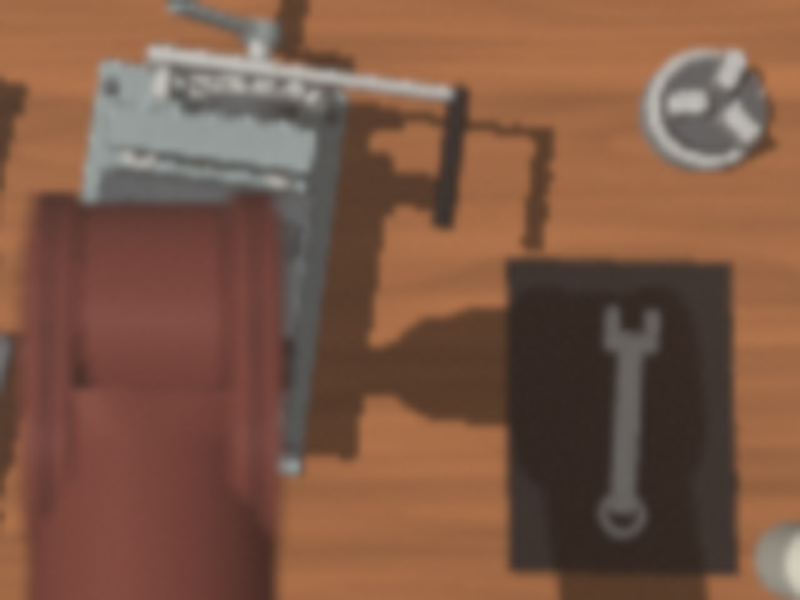

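The spanner lies in the middle of the mat; in this crop the arm hides the platform. Next is the nearest tray, the one at (261,245).

Emit:
move_arm --targets '[[[0,0,0],0.1,50],[[0,0,0],0.113,50],[[15,34,0],0,50],[[15,34,10],0,50],[[15,34,30],0,50],[[15,34,40],0,50],[[14,35,40],0,50],[[0,0,20],0,50],[[0,0,0],0,50],[[0,0,0],0,50]]'

```text
time: 8.9
ee_pos: [0.4339, 0.1019, 0.1469]
orientation: [0.444, 3.11, -0.001]
ft_force: [0.9, 0.8, -0.1]
width: 0.5
gripper_force: 0.0
```

```bash
python3 plan.py .433 .111 .042 -.283; python3 - <<'E'
from h import *
from station import arm
d=arm.snapshot("top"); im=d["pixels"]
cv2.imwrite("pics/c3.png",cv2.resize(im[180:265,280:355,::-1],None,fx=7,fy=7,interpolation=cv2.INTER_CUBIC))
E
```

```text
spin -0.001 then shift [3.4 8.5 104.9] | t 8.9 tcp [0.4339 0.1019 0.1469] toolyaw 2.858 tilt 0.000 w 0.50 q7 0.96
```

View pics/c3.png

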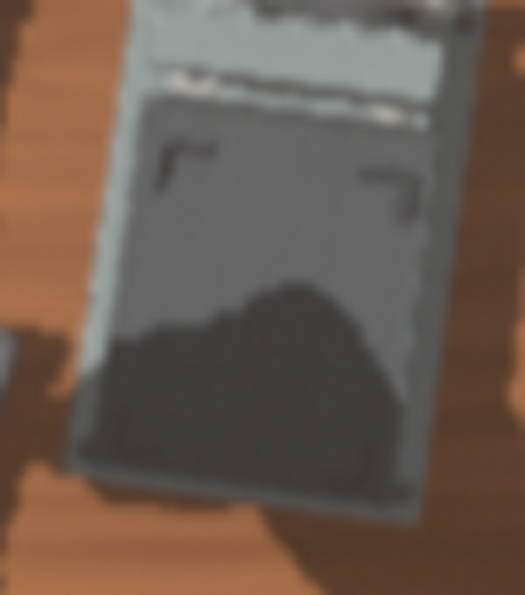

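```bash
python3 - <<'E'
from h import *
from station import arm
from scipy.ndimage import map_coordinates
d=arm.snapshot("top"); g=cv2.cvtColor(d["pixels"],cv2.COLOR_RGB2GRAY).astype(float)
g0=cv2.cvtColor(cv2.imread("pics/top0.png"),cv2.COLOR_BGR2GRAY).astype(float)
def prof(g,c,yaw,xs,ys,z):  # mean brightness along local x, as function of local y
    X=np.array([[c[0]+a*np.cos(yaw)-b*np.sin(yaw),c[1]+a*np.sin(yaw)+b*np.cos(yaw),z] for b in ys for a in xs])
    uv=proj(d,X); return map_coordinates(g,[uv[:,1],uv[:,0]],order=1).reshape(len(ys),len(xs)).mean(1)
def cen(ys,p,sign):
    w=sign*(p-np.median(p)); w=np.clip(w-.3*w.max(),0,None); return (w*ys).sum()/w.sum()
ys=np.arange(-.03,.0301,.001)
for x in(.40,.434,.465):
    p=prof(g,(x,-.395),-.07,np.arange(-.008,.0081,.002),ys,.009); print("spanner x",x,"y",-.395+cen(ys,p,1))
# bar: local platform frame
c=(.4905,-.0913);yaw=-.122
for x in(.08,.09,.10,.11,.12,.13):
    p=prof(g0,c,yaw,x+np.arange(-.003,.0031,.001),-.15+ys[12:-12],.180); print("bar",x,-.15+cen(ys[12:-12],p,-1))
# lug profiles
yy=np.arange(-.075,.0751,.002)
for n,xs in(("xfar",np.arange(.055,.066,.002)),("xnear",-np.arange(.055,.066,.002))):
    print(n,[(int(round(y*1000)),int(v)) for y,v in zip(yy,prof(g0,c,yaw,xs,yy,.130)) if abs(y)>.045])
def profx(g,xs,ys,z): return prof(g,c,yaw+np.pi/2,ys,-xs,z)
xx=np.arange(-.09,.0901,.002)
for n,yv in(("yleft",np.arange(.04,.051,.002)),("yright",-np.arange(.04,.051,.002))):
    print(n,[(int(round(x*1000)),int(v)) for x,v in zip(xx,profx(g0,xx,yv,.130)) if abs(x)>.058])
E
```

```text
spanner x 0.4 y -0.3913398462090225
spanner x 0.434 y -0.3947759574380751
spanner x 0.465 y -0.3974229350836618
bar 0.08 -0.14813036493320858
bar 0.09 -0.1471952326496822
bar 0.1 -0.1476677841714782
bar 0.11 -0.14931263517919593
bar 0.12 -0.14968919183123902
bar 0.13 -0.1497254685281792
xfar [(-75, 85), (-73, 85), (-71, 85), (-69, 87), (-67, 89), (-65, 89), (-63, 83), (-61, 80), (-59, 81), (-57, 83), (-55, 86), (-53, 89), (-51, 93), (-49, 96), (-47, 97), (45, 98), (47, 97), (49, 95), (51, 88), (53, 80), (55, 74), (57, 77), (59, 86), (61, 93), (63, 97), (65, 100), (67, 106), (69, 115), (71, 129), (73, 141), (75, 149)]
xnear [(-75, 84), (-73, 86), (-71, 86), (-69, 86), (-67, 88), (-65, 90), (-63, 92), (-61, 91), (-59, 84), (-57, 82), (-55, 83), (-53, 85), (-51, 88), (-49, 91), (-47, 95), (45, 98), (47, 98), (49, 98), (51, 98), (53, 95), (55, 90), (57, 79), (59, 77), (61, 79), (63, 91), (65, 98), (67, 100), (69, 103), (71, 108), (73, 119), (75, 132)]
yleft [(-90, 110), (-88, 114), (-86, 122), (-84, 131), (-82, 135), (-80, 132), (-78, 120), (-76, 108), (-74, 97), (-72, 91), (-70, 88), (-68, 89), (-66, 93), (-64, 97), (-62, 98), (-60, 99), (58, 98), (60, 97), (62, 97), (64, 96), (66, 93), (68, 89), (70, 85), (72, 83), (74, 85), (76, 89), (78, 94), (80, 97), (82, 98), (84, 99), (86, 98), (88, 97), (90, 96)]
yright [(-90, 115), (-88, 122), (-86, 129), (-84, 133), (-82, 126), (-80, 114), (-78, 103), (-76, 94), (-74, 88), (-72, 86), (-70, 87), (-68, 92), (-66, 94), (-64, 95), (-62, 95), (-60, 96), (58, 99), (60, 98), (62, 97), (64, 94), (66, 90), (68, 84), (70, 83), (72, 84), (74, 89), (76, 93), (78, 97), (80, 98), (82, 99), (84, 98), (86, 97), (88, 96), (90, 96)]
```

Emit:
move_arm --targets '[[[3,9,30],0,50],[[0,0,30],0,50],[[0,0,25],0,50],[[0,0,12],0,50],[[0,0,5],0,50],[[0,0,3],0,50],[[0,0,0],0,0],[[0,0,0],0,0],[[0,0,0],0,0],[[0,0,0],0,0],[[0,0,0],0,0],[[0,0,0],0,0]]'

```text
time: 10.2
ee_pos: [0.4339, 0.1124, 0.0424]
orientation: [0.443, 3.109, 0.002]
ft_force: [-1.8, -0.9, 6.6]
width: 0.124
gripper_force: 60.6
```

```bash
python3 plan.py .433 .111 .042 -.283
```

```text
spin 0.000 then shift [0.5 -1.6 0.4] | t 10.2 tcp [0.4339 0.1124 0.0424] toolyaw 2.859 tilt 0.002 w 0.12 q7 1.01
```

Emit:
move_arm --targets '[[[0,0,-5],0,0],[[0,0,-20],0,0],[[0,0,-40],0,0],[[0,0,-45],0,0],[[0,0,-45],0,0],[[0,0,-45],0,0],[[0,0,0],0,0],[[0,0,0],0,0]]'

```text
time: 11.0
ee_pos: [0.4333, 0.1122, 0.242]
orientation: [0.443, 3.109, 0.002]
ft_force: [-0.2, -0.7, -3.8]
width: 0.122
gripper_force: 64.1
```

```bash
python3 plan.py .491 -.0908 .19 -.148
```

```text
spin -0.135 then shift [-87.0 -192.2 52.0] | t 11.0 tcp [0.4333 0.1122 0.242 ] toolyaw 2.859 tilt 0.002 w 0.12 q7 0.90
```

Emit:
move_arm --targets '[[[0,0,0],-0.07,0],[[0,0,0],-0.065,0],[[-15,-32,0],0,0],[[-15,-32,0],0,0],[[-15,-32,0],0,0],[[-14,-32,0],0,0],[[-14,-32,0],0,0],[[-14,-32,0],0,0],[[0,0,20],0,0],[[0,0,20],0,0],[[0,0,8],0,0],[[0,0,0],0,0],[[0,0,0],0,0]]'

```text
time: 12.3
ee_pos: [0.4908, -0.0905, 0.1933]
orientation: [-0.231, -3.132, 0.001]
ft_force: [-0.2, -0.3, -1.0]
width: 0.127
gripper_force: 64.3
```

```bash
python3 plan.py .491 -.0908 .1664 -.148;  cat >> h.py <<'E'
def lugs(z): # L outlines of the corner lugs at top z (assumed outer 75x60, inner 69.5x54.5)
    return [np.array([[a*x,b*y,z] for x,y in((.075,.06),(.05,.06),(.05,.0545),(.0695,.0545),(.0695,.04),(.075,.04))]) for a in(1,-1) for b in(1,-1)]
E
python3 - <<'E'
from h import *
from station import arm
d=arm.snapshot("side"); s=arm.sense(); e=s["ee_pos"]
x0,y0,S_=230,140,4
im=cv2.resize(d["pixels"][140:280,230:420,::-1],None,fx=4,fy=4,interpolation=cv2.INTER_CUBIC)
q=lambda X:((proj(d,X)-[x0,y0]+.5)*S_-.5).round().astype(int)
P=(.491,-.0908,-.148)
for l in lugs(.133): cv2.polylines(im,[q(place(l,P))],True,(0,255,0),1)
for l in lugs(.124): cv2.polylines(im,[q(place(l,P))],True,(0,200,255),1)
T=(e[0],e[1],-.148); zb=e[2]-.0424
cv2.polylines(im,[q(place(box(.15,.12,[.042])[[0,1,3,2]],T,zb))],True,(255,0,255),1)
cv2.polylines(im,[q(place(box(.134,.104,[0])[[0,1,3,2]],T,zb))],True,(255,255,0),1)
cv2.imwrite("pics/s2.png",im)
E
```

```text
spin 0.001 then shift [-0.2 -0.3 26.9] | t 12.3 tcp [ 0.4908 -0.0905  0.1933] toolyaw 2.994 tilt 0.001 w 0.13 q7 1.56
```

View pics/s2.png

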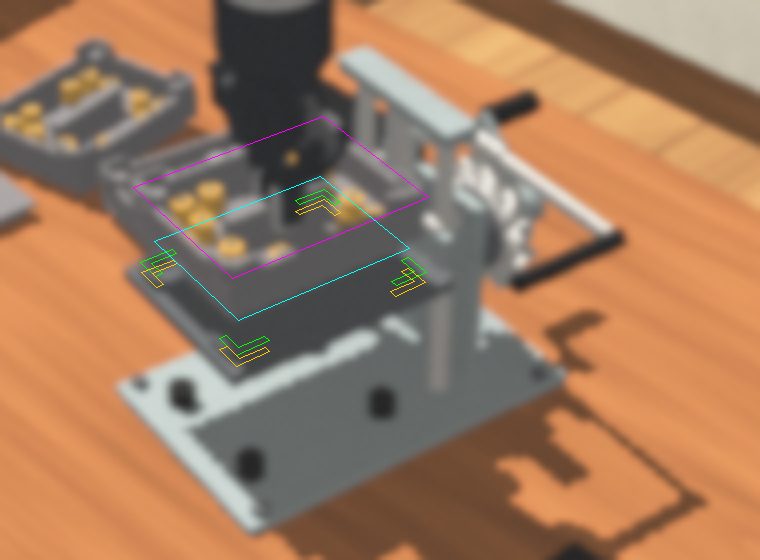

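The side overlay agrees with the held tray: wall rim corner at (425,195), foot corner at (240,320). The platform lugs also match, at (155,262), (245,350) and (405,277). I'll lower gently.

Emit:
move_arm --targets '[[[0,0,8],0,0],[[0,0,6],0,0],[[0,0,3],0,0],[[0,0,2],0,0],[[0,0,2],0,0],[[0,0,0],0,0]]'

```text
time: 12.95
ee_pos: [0.4909, -0.0906, 0.1721]
orientation: [-0.232, -3.133, 0.0]
ft_force: [1.1, 1.1, -2.1]
width: 0.122
gripper_force: 64.3
```

Emit:
move_arm --targets '[[[0,0,1],0,0],[[0,0,1],0,0],[[0,0,0],0,0],[[0,0,0],0,0]]'

```text
time: 13.35
ee_pos: [0.491, -0.0906, 0.1704]
orientation: [0.232, 3.133, 0.0]
ft_force: [-0.1, 0.2, -2.6]
width: 0.127
gripper_force: 64.3
```

Emit:
move_arm --targets '[[[0,0,1],0,0],[[0,0,1],0,0],[[0,0,1],0,0],[[0,0,0],0,0],[[0,0,0],0,0]]'

```text
time: 13.85
ee_pos: [0.4909, -0.0906, 0.1673]
orientation: [-0.232, -3.133, 0.0]
ft_force: [-0.8, 0.2, -1.9]
width: 0.124
gripper_force: 64.3
```

Emit:
move_arm --targets '[[[0,0,1],0,0],[[0,0,0],0,50],[[0,0,0],0,50],[[0,0,0],0,50],[[0,0,0],0,50],[[0,0,-15],0,50],[[0,0,-30],0,50],[[0,0,-40],0,50],[[0,0,-30],0,50],[[0,0,0],0,50]]'

```text
time: 14.85
ee_pos: [0.4928, -0.091, 0.2854]
orientation: [0.232, 3.127, 0.002]
ft_force: [-0.1, 0.2, 0.6]
width: 0.498
gripper_force: 0.0
```

```bash
python3 plan.py .6115 .1233 .13 -.178
```

```text
spin 0.030 then shift [-78.9 231.9 155.4] | t 14.8 tcp [ 0.4928 -0.091   0.2854] toolyaw 2.994 tilt 0.007 w 0.50 q7 1.51
```

Emit:
move_arm --targets '[[[0,35,0],0.03,50],[[0,39,0],0,50],[[0,39,0],0,50],[[-20,39,0],0,50],[[-20,40,20],0,50],[[-20,40,30],0,50],[[-19,0,35],0,50],[[0,0,35],0,50],[[0,0,35],0,50],[[0,0,0],0,50],[[0,0,0],0,50]]'

```text
time: 15.95
ee_pos: [0.6065, 0.1211, 0.1285]
orientation: [-0.279, -3.128, 0.001]
ft_force: [0.9, 0.1, 0.6]
width: 0.5
gripper_force: 0.0
```

```bash
python3 plan.py .6115 .1233 .042 -.178; python3 - <<'E'
from h import *
from station import arm
d=arm.snapshot("top"); im=d["pixels"]
cv2.imwrite("pics/t3.png",im[:,:,::-1])
cv2.imwrite("pics/c4.png",cv2.resize(im[150:270,190:350,::-1],None,fx=5,fy=5,interpolation=cv2.INTER_CUBIC))
E
```

```text
spin -0.000 then shift [-4.5 3.0 86.5] | t 15.9 tcp [0.6065 0.1211 0.1285] toolyaw 2.964 tilt 0.001 w 0.50 q7 1.28
```

View pics/c4.png

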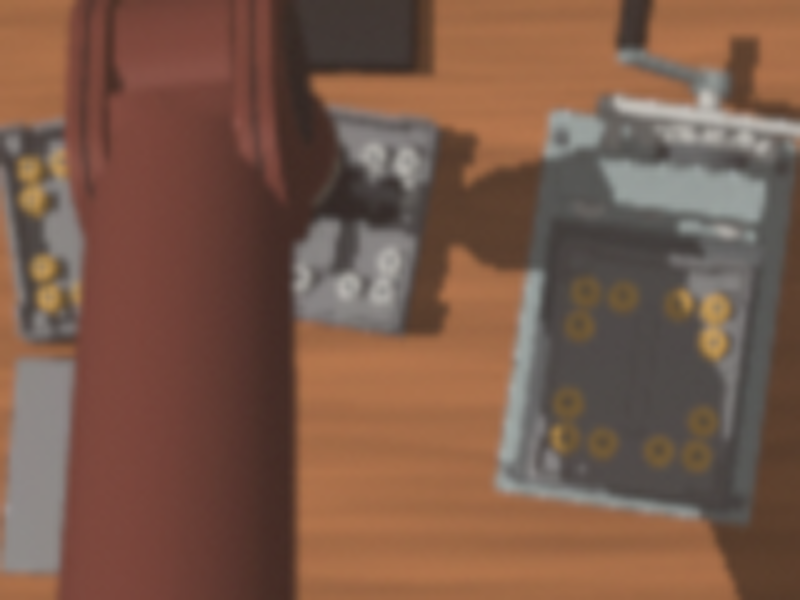

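The placed tray sits square on the platform, its rings around (640,374) in the crop. The pale-ring tray is under the gripper, so I'll grip it.

Emit:
move_arm --targets '[[[-4,3,30],0,50],[[0,0,30],0,50],[[0,0,15],0,50],[[0,0,8],0,50],[[0,0,3],0,50],[[0,0,0],0,50],[[0,0,0],0,0],[[0,0,0],0,0],[[0,0,0],0,0],[[0,0,0],0,0],[[0,0,0],0,0],[[0,0,0],0,0]]'

```text
time: 17.2
ee_pos: [0.6119, 0.1238, 0.0436]
orientation: [0.279, 3.128, 0.001]
ft_force: [-1.3, -0.7, 6.6]
width: 0.122
gripper_force: 61.3
```

```bash
python3 plan.py .6115 .1233 .042 -.178; python3 - <<'E'
from h import *
from station import arm
d=arm.snapshot("top")
print(unproj(d,[318.1,224.8],.15), unproj(d,[318.1,224.8],.16))
# same rings on tray C at the start, 4x crop offset (180,140)
r=np.array([(289,352),(316,358),(281,377),(352,371),(381,379),(375,403),(263,434),(259,458),(284,464),(359,461),(324,477),(350,484)])
print("tray C rings",unproj(d,r.mean(0)/4+[180,140],.03),"fit .4329 .111")
E
```

```text
spin 0.000 then shift [0.3 -0.5 1.6] | t 17.2 tcp [0.6119 0.1238 0.0436] toolyaw 2.964 tilt 0.002 w 0.12 q7 1.32
[[ 0.48788576 -0.09169854  0.15      ]] [[ 0.48713163 -0.09170945  0.16      ]]
tray C rings [[0.43064227 0.11022426 0.03      ]] fit .4329 .111
```

Emit:
move_arm --targets '[[[0,0,-5],0,0],[[0,0,-25],0,0],[[0,0,-45],0,0],[[0,0,-45],0,0],[[0,0,-45],0,0],[[0,0,-45],0,0],[[0,0,-40],0,0],[[30,0,0],0,0],[[40,0,0],0,0],[[40,0,0],0,0],[[20,-10,0],0,0],[[0,0,0],0,0]]'

```text
time: 18.45
ee_pos: [0.4789, 0.1363, 0.2927]
orientation: [-0.277, -3.128, -0.002]
ft_force: [0.9, -0.3, -2.5]
width: 0.126
gripper_force: 60.1
```

```bash
python3 plan.py .4907 -.0907 .2096 -.148
```

```text
spin -0.029 then shift [-45.1 -222.8 83.1] | t 18.4 tcp [0.4789 0.1363 0.2927] toolyaw 2.965 tilt 0.002 w 0.13 q7 1.03
```

Emit:
move_arm --targets '[[[-5,-25,0],-0.029,0],[[-8,-40,0],0,0],[[-8,-40,0],0,0],[[-8,-40,0],0,0],[[-8,-40,0],0,0],[[-8,-38,0],0,0],[[0,0,25],0,0],[[0,0,25],0,0],[[0,0,15],0,0],[[0,0,0],0,0],[[0,0,0],0,0]]'

```text
time: 19.55
ee_pos: [0.4924, -0.0908, 0.2279]
orientation: [-0.234, -3.133, 0.001]
ft_force: [-0.1, -0.2, -3.3]
width: 0.119
gripper_force: 60.0
```

```bash
python3 plan.py .4907 -.0907 .2096 -.148
```

```text
spin -0.001 then shift [1.7 -0.1 18.3] | t 19.6 tcp [ 0.4924 -0.0908  0.2279] toolyaw 2.992 tilt 0.001 w 0.12 q7 1.54
```

Emit:
move_arm --targets '[[[2,0,5],0,0],[[0,0,3],0,0],[[0,0,2],0,0],[[0,0,2],0,0],[[0,0,1],0,0],[[0,0,1],0,0],[[0,0,0],0,0],[[0,0,0],0,0]]'

```text
time: 20.35
ee_pos: [0.4903, -0.0902, 0.2135]
orientation: [0.234, 3.133, -0.0]
ft_force: [0.2, 1.1, -3.1]
width: 0.124
gripper_force: 60.0
```

Emit:
move_arm --targets '[[[0,0,1],0,0],[[0,0,1],0,0],[[0,0,0],0,0],[[0,0,0],0,0]]'

```text
time: 20.75
ee_pos: [0.4902, -0.0902, 0.2114]
orientation: [-0.234, -3.133, 0.0]
ft_force: [-0.5, 0.9, -2.5]
width: 0.125
gripper_force: 60.0
```

Emit:
move_arm --targets '[[[0,0,1],0,0],[[0,0,0],0,50],[[0,0,0],0,50],[[0,0,0],0,50],[[0,0,0],0,50],[[0,0,-15],0,50],[[0,0,-30],0,50],[[0,0,-35],0,50],[[0,0,-15],0,50],[[0,0,0],0,50]]'

```text
time: 21.75
ee_pos: [0.4914, -0.0904, 0.3078]
orientation: [0.233, 3.129, 0.001]
ft_force: [0.0, 0.6, -1.0]
width: 0.502
gripper_force: 0.0
```

```bash
python3 plan.py .6087 .2911 .13 .188; python3 - <<'E'
from h import *
from station import arm
d=arm.snapshot("top"); im=d["pixels"]
for th in(70,90):
  g=gray(im,th)
  for n,u,v,M in(("A",205,190,TRAY),("cov",205,246,COVER)):
    b=blob(g,u,v); w=unproj(d,[209,v],.03)[0]
    r,f=fit(d,b,M,[w[0],w[1],.1]); print(th,n,(b>0).sum(),r.round(4),round(f,3))
E
```

```text
spin -0.337 then shift [-186.6 352.8 177.8] | t 21.8 tcp [ 0.4914 -0.0904  0.3078] toolyaw 2.993 tilt 0.004 w 0.50 q7 1.50
70 A 1125 [0.6087 0.2915 0.1913] 0.02
70 cov 1471 [ 0.4385  0.2928 -0.0357] 0.034
90 A 1303 [0.6093 0.2928 0.1785] 0.034
90 cov 1537 [ 0.438   0.2926 -0.0471] 0.055
```

Emit:
move_arm --targets '[[[0,0,0],-0.12,50],[[0,0,0],-0.12,50],[[0,0,0],-0.097,50],[[-10,40,0],0,50],[[-10,40,0],0,50],[[-15,40,0],0,50],[[-20,40,0],0,50],[[-25,40,0],0,50],[[-25,40,15],0,50],[[-25,40,30],0,50],[[-28,40,35],0,50],[[-28,33,35],0,50],[[0,0,35],0,50],[[0,0,28],0,50],[[0,0,0],0,50],[[0,0,0],0,50]]'

```text
time: 23.4
ee_pos: [0.5993, 0.2749, 0.1396]
orientation: [0.294, -3.126, 0.002]
ft_force: [0.4, -0.2, 1.0]
width: 0.499
gripper_force: 0.0
```

```bash
python3 plan.py .6087 .2915 .043 .188
```

```text
spin -0.000 then shift [-12.3 14.6 96.6] | t 23.4 tcp [0.5993 0.2749 0.1396] toolyaw -2.954 tilt 0.002 w 0.50 q7 1.42
```

Emit:
move_arm --targets '[[[-12,14,20],0,50],[[0,0,30],0,50],[[0,0,25],0,50],[[0,0,12],0,50],[[0,0,6],0,50],[[0,0,3],0,50],[[0,0,0],0,50],[[0,0,0],0,0],[[0,0,0],0,0],[[0,0,0],0,0],[[0,0,0],0,0],[[0,0,0],0,0],[[0,0,0],0,0]]'

```text
time: 24.7
ee_pos: [0.6093, 0.2918, 0.0452]
orientation: [-0.295, 3.126, 0.001]
ft_force: [-1.4, 0.0, 6.2]
width: 0.12
gripper_force: 61.3
```

```bash
python3 plan.py .6087 .2915 .043 .188
```

```text
spin 0.000 then shift [0.6 -0.2 2.2] | t 24.7 tcp [0.6093 0.2918 0.0452] toolyaw -2.953 tilt 0.002 w 0.12 q7 1.44
```

Emit:
move_arm --targets '[[[0,0,-5],0,0],[[0,0,-25],0,0],[[0,0,-45],0,0],[[0,0,-45],0,0],[[0,0,-45],0,0],[[0,0,-45],0,0],[[0,0,-45],0,0],[[0,0,-30],0,0],[[30,0,0],0,0],[[40,0,0],0,0],[[30,0,0],0.1,0],[[0,0,0],0.12,0],[[0,0,0],0.116,0],[[0,0,0],0,0]]'

```text
time: 26.1
ee_pos: [0.5101, 0.2725, 0.3291]
orientation: [-0.235, -3.132, 0.0]
ft_force: [0.9, -0.5, -3.0]
width: 0.125
gripper_force: 60.1
```

```bash
python3 plan.py .4907 -.0907 .2532 -.148
```

```text
spin -0.002 then shift [-34.4 -362.1 75.9] | t 26.1 tcp [0.5101 0.2725 0.3291] toolyaw 2.992 tilt 0.000 w 0.12 q7 0.92
```

Emit:
move_arm --targets '[[[-3,-25,0],0,0],[[-3,-40,0],0,0],[[-4,-40,0],0,0],[[-4,-40,0],0,0],[[-4,-40,0],0,0],[[-4,-40,0],0,0],[[-4,-40,0],0,0],[[-4,-40,0],0,0],[[-3,-37,0],0,0],[[-1,-20,0],0,0],[[0,0,20],0,0],[[0,0,20],0,0],[[0,0,15],0,0],[[0,0,5],0,0],[[0,0,0],0,0],[[0,0,0],0,0]]'

```text
time: 27.7
ee_pos: [0.491, -0.0907, 0.2698]
orientation: [0.231, 3.132, -0.0]
ft_force: [0.5, -0.5, -1.7]
width: 0.126
gripper_force: 60.1
```

```bash
python3 plan.py .4904 -.0905 .2532 -.148
```

```text
spin 0.001 then shift [0.6 0.1 16.6] | t 27.7 tcp [ 0.491  -0.0907  0.2698] toolyaw 2.994 tilt 0.001 w 0.13 q7 1.52
```

Emit:
move_arm --targets '[[[1,0,4],0,0],[[0,0,3],0,0],[[0,0,2],0,0],[[0,0,2],0,0],[[0,0,1],0,0],[[0,0,1],0,0],[[0,0,0],0,0],[[0,0,0],0,0]]'

```text
time: 28.5
ee_pos: [0.4899, -0.0902, 0.2561]
orientation: [0.232, 3.133, -0.0]
ft_force: [0.2, 0.6, -2.6]
width: 0.123
gripper_force: 60.1
```

Emit:
move_arm --targets '[[[0,0,1],0,0],[[0,0,1],0,0],[[0,0,0],0,0],[[0,0,0],0,0]]'

```text
time: 28.9
ee_pos: [0.4898, -0.0902, 0.254]
orientation: [-0.232, -3.133, 0.0]
ft_force: [-0.1, -0.0, -1.9]
width: 0.122
gripper_force: 60.1
```

Emit:
move_arm --targets '[[[0,0,0],0,50],[[0,0,0],0,50],[[0,0,0],0,50],[[0,0,0],0,50],[[0,0,-15],0,50],[[0,0,-30],0,50],[[0,0,-35],0,50],[[0,0,-10],0,50],[[0,0,0],0,50]]'

```text
time: 29.8
ee_pos: [0.4906, -0.0903, 0.3454]
orientation: [0.232, 3.13, 0.001]
ft_force: [0.0, 0.4, -0.2]
width: 0.501
gripper_force: 0.0
```

```bash
python3 - <<'E'
from h import *
from plan import plan
from station import arm
d=arm.snapshot("top"); im=d["pixels"]; cv2.imwrite("pics/t5.png",im[:,:,::-1])
for th in(70,90):
  g=gray(im,th); b=blob(g,205,246); w=unproj(d,[209,246],.03)[0]
  r,f=fit(d,b,COVER,[w[0],w[1],.0]); print(th,(b>0).sum(),r.round(4),round(f,3))
  plan(r[0],r[1],.12,r[2])
E
```

```text
70 1468 [ 0.4387  0.2931 -0.0325] 0.029
spin -0.115 then shift [63.7 381.3 223.9] | t 29.9 tcp [ 0.49   -0.0901  0.3439] toolyaw 2.994 tilt 0.001 w 0.50 q7 1.49
90 1535 [ 0.4382  0.2932 -0.0403] 0.054
spin -0.107 then shift [67.2 380.9 223.9] | t 29.9 tcp [ 0.49   -0.0901  0.3439] toolyaw 2.994 tilt 0.001 w 0.50 q7 1.49
```

Emit:
move_arm --targets '[[[0,0,0],-0.112,50],[[6,38,0],0,50],[[6,38,0],0,50],[[6,38,0],0,50],[[6,38,0],0,50],[[7,38,15],0,50],[[7,38,30],0,50],[[7,38,35],0,50],[[7,38,35],0,50],[[7,39,35],0,50],[[6,38,35],0,50],[[0,0,35],0,50],[[0,0,4],0,50],[[0,0,0],0,50],[[0,0,0],0,50],[[0,0,0],0,50]]'

```text
time: 31.45
ee_pos: [0.4406, 0.286, 0.1279]
orientation: [0.058, 3.139, 0.003]
ft_force: [0.2, -0.5, -0.1]
width: 0.497
gripper_force: 0.0
```

```bash
python3 plan.py .4386 .293 .044 -.036;python3 - <<'E'
from h import *
from station import arm
a=arm.snapshot("side")["pixels"][130:280,160:420,::-1]
cv2.imwrite("pics/s5.png",cv2.resize(a,None,fx=3,fy=3,interpolation=cv2.INTER_CUBIC))
E
```

```text
spin -0.001 then shift [2.2 6.9 83.9] | t 31.4 tcp [0.4406 0.286  0.1279] toolyaw 3.104 tilt 0.003 w 0.50 q7 0.95
```

View pics/s5.png

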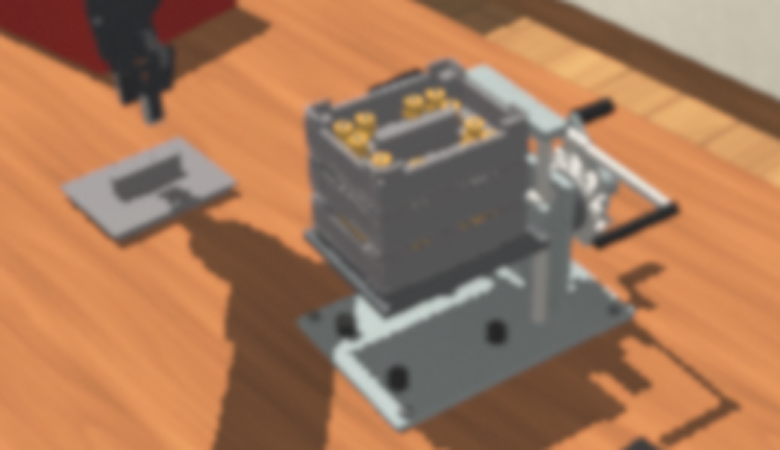

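The three trays are nested squarely (stack front edge at (380,180)-(385,300)). The cover at (150,190) is still in place under the gripper, so I'll grip it.

Emit:
move_arm --targets '[[[2,7,20],0,50],[[0,0,25],0,50],[[0,0,20],0,50],[[0,0,12],0,50],[[0,0,6],0,50],[[0,0,2],0,50],[[0,0,0],0,50],[[0,0,0],0,0],[[0,0,0],0,0],[[0,0,0],0,0],[[0,0,0],0,0],[[0,0,0],0,0],[[0,0,0],0,0]]'

```text
time: 32.8
ee_pos: [0.4382, 0.2936, 0.042]
orientation: [0.056, 3.14, 0.001]
ft_force: [-1.1, -0.5, 6.8]
width: 0.124
gripper_force: 59.6
```

```bash
python3 plan.py .4386 .293 .044 -.036
```

```text
spin 0.000 then shift [-0.4 -0.6 -2.0] | t 32.8 tcp [0.4382 0.2936 0.042 ] toolyaw 3.106 tilt 0.001 w 0.12 q7 0.99
```

Emit:
move_arm --targets '[[[0,0,-5],0,0],[[0,0,-25],0,0],[[0,0,-45],0,0],[[0,0,-45],0,0],[[0,0,-45],0,0],[[0,0,-45],0,0],[[0,0,-45],0,0],[[0,0,-45],0,0],[[0,0,-15],0,0],[[0,0,0],0.112,0],[[0,0,0],0,0]]'

```text
time: 33.9
ee_pos: [0.4376, 0.293, 0.356]
orientation: [-0.235, -3.133, 0.0]
ft_force: [-0.2, 0.2, -2.3]
width: 0.13
gripper_force: 58.8
```

```bash
python3 plan.py .4904 -.0905 .292 -.148
```

```text
spin -0.002 then shift [-108.8 -371.6 64.0] | t 33.9 tcp [0.4376 0.293  0.356 ] toolyaw 2.992 tilt 0.000 w 0.13 q7 0.76
```

Emit:
move_arm --targets '[[[-8,-25,0],0,0],[[-11,-38,0],0,0],[[-11,-38,0],0,0],[[-11,-38,0],0,0],[[-11,-38,0],0,0],[[-11,-38,0],0,0],[[-11,-38,0],0,0],[[-11,-38,0],0,0],[[-11,-38,0],0,0],[[-9,-28,0],0,0],[[-4,-14,0],0,0],[[0,0,15],0,0],[[0,0,20],0,0],[[0,0,10],0,0],[[0,0,3],0,0],[[0,0,0],0,0],[[0,0,0],0,0]]'

```text
time: 35.6
ee_pos: [0.4911, -0.0897, 0.3087]
orientation: [0.231, 3.132, 0.0]
ft_force: [0.4, -0.4, -1.7]
width: 0.125
gripper_force: 58.9
```

```bash
python3 plan.py .4902 -.0905 .292 -.148
```

```text
spin 0.001 then shift [0.8 -0.9 16.7] | t 35.6 tcp [ 0.4911 -0.0897  0.3087] toolyaw 2.995 tilt 0.001 w 0.13 q7 1.50
```

Emit:
move_arm --targets '[[[1,-1,4],0,0],[[0,0,3],0,0],[[0,0,2],0,0],[[0,0,2],0,0],[[0,0,1],0,0],[[0,0,1],0,0],[[0,0,0],0,0],[[0,0,0],0,0]]'

```text
time: 36.4
ee_pos: [0.4898, -0.0906, 0.2952]
orientation: [0.232, 3.133, -0.0]
ft_force: [0.7, 0.4, -1.9]
width: 0.126
gripper_force: 58.9
```

Emit:
move_arm --targets '[[[0,0,1],0,0],[[0,0,1],0,0],[[0,0,0],0,0],[[0,0,0],0,0]]'

```text
time: 36.8
ee_pos: [0.4898, -0.0906, 0.2932]
orientation: [-0.232, -3.133, 0.0]
ft_force: [0.4, -0.4, -1.4]
width: 0.122
gripper_force: 58.9
```

Emit:
move_arm --targets '[[[0,0,0],0,50],[[0,0,0],0,50],[[0,0,0],0,50],[[0,0,0],0,50],[[0,0,-15],0,50],[[0,0,-30],0,50],[[0,0,-25],0,50],[[0,-30,0],0,50],[[0,-40,0],0,50],[[0,-40,0],0,50],[[0,-40,0],0,50],[[-20,-10,0],0,50],[[-30,0,0],0,50],[[-30,0,0],0,50],[[0,0,0],0,50],[[0,0,0],0,50]]'

```text
time: 38.4
ee_pos: [0.5455, -0.2609, 0.3624]
orientation: [-0.233, -3.131, 0.003]
ft_force: [-1.5, -0.0, -0.4]
width: 0.499
gripper_force: 0.0
```

```bash
python3 plan.py .572 -.2545 .179 -.148; python3 - <<'E'
from h import *
from station import arm
a=arm.snapshot("side")["pixels"][20:280,200:460,::-1]; b=arm.snapshot("top")["pixels"][150:270,270:420,::-1]
a=cv2.resize(a,(520,520),interpolation=cv2.INTER_CUBIC)
cv2.imwrite("pics/s6.png",a)
cv2.imwrite("pics/c6.png",cv2.resize(b,None,fx=5,fy=5,interpolation=cv2.INTER_CUBIC))
E
```

```text
spin -0.000 then shift [-25.3 10.3 183.4] | t 38.4 tcp [ 0.5455 -0.2609  0.3624] toolyaw 2.993 tilt 0.003 w 0.50 q7 2.03
```

View pics/s6.png

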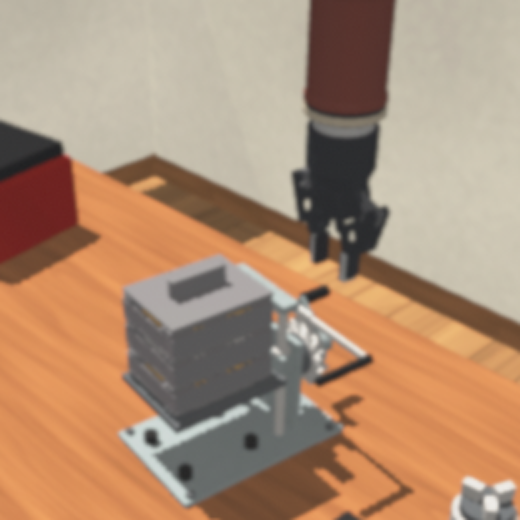

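The cover sits flush on the stack, rib around (198,283), and the pawl bar runs from (318,380) to (370,358). I'll check the bar position numerically and approach.

```bash
python3 - <<'E'
from h import *
from station import arm
d=arm.snapshot("side")
print(((proj(d,[[.5703,-.2543,.176],[.6326,-.26,.176],[.5441,-.2497,.176]])-[200,20])*2).round(1))
t=arm.snapshot("top")
# lateral: darkest-mass check of bar at three x in original top image
g=cv2.cvtColor(cv2.imread("pics/top0.png"),cv2.COLOR_BGR2GRAY).astype(float)
for v in range(180,204,4):
    r=g[v,355:385]; k=r<55; print(v,r.min(),unproj(t,[355+np.nonzero(k)[0].mean(),v],.180)[0].round(4) if k.any() else None)
E
```

```text
[[333.4 375.4]
 [368.6 357.2]
 [316.7 382.5]]
180 57.0 None
184 55.0 None
188 55.0 None
192 55.0 None
196 54.0 [ 0.574  -0.2513  0.18  ]
200 54.0 [ 0.5614 -0.2494  0.18  ]
```

Emit:
move_arm --targets '[[[-13,5,0],0,50],[[-12,5,20],0,50],[[0,0,30],0,50],[[0,0,30],0,50],[[0,0,20],0,50],[[0,0,0],0,50],[[0,0,0],0,50]]'

```text
time: 39.3
ee_pos: [0.5714, -0.2544, 0.2643]
orientation: [0.232, 3.132, 0.001]
ft_force: [0.3, -0.4, 1.4]
width: 0.499
gripper_force: 0.0
```

```bash
python3 plan.py .572 -.2545 .179 -.148
```

```text
spin 0.000 then shift [-0.6 -0.0 85.3] | t 39.3 tcp [ 0.5714 -0.2544  0.2643] toolyaw 2.994 tilt 0.001 w 0.50 q7 2.05
```

Emit:
move_arm --targets '[[[0,1,25],0,55],[[0,0,25],0,55],[[0,0,20],0,55],[[0,0,10],0,55],[[0,0,5],0,55],[[0,0,0],0,55],[[0,0,0],0,0],[[0,0,0],0,0],[[0,0,0],0,0],[[0,0,0],0,0],[[0,0,0],0,0],[[0,0,0],0,0]]'

```text
time: 40.5
ee_pos: [0.5724, -0.2521, 0.1792]
orientation: [0.23, 3.132, 0.003]
ft_force: [-2.0, 5.9, 6.0]
width: 0.144
gripper_force: 58.4
```

Emit:
move_arm --targets '[[[0,1,-9],0,0],[[0,1,-9],0,0],[[0,2,-9],0,0],[[0,2,-9],0,0],[[0,3,-9],0,0],[[0,3,-8],0,0],[[0,0,0],0,0],[[0,0,0],0,0],[[0,0,0],0,0],[[0,0,0],0,0]]'

```text
time: 41.5
ee_pos: [0.5738, -0.2416, 0.2311]
orientation: [0.232, 3.132, -0.0]
ft_force: [4.6, 2.7, -1.5]
width: 0.142
gripper_force: 58.5
```

Emit:
move_arm --targets '[[[0,0,0],0,0],[[0,0,0],0,0],[[0,0,0],0,0],[[0,0,0],0,0],[[0,0,0],0,0],[[0,0,0],0,0],[[0,0,0],0,0],[[0,0,0],0,0],[[0,0,0],0,0],[[0,0,0],0,0],[[0,0,0],0,0],[[0,0,0],0,0],[[0,0,0],0,0],[[0,0,0],0,0],[[0,0,0],0,0],[[0,0,0],0,0],[[0,0,0],0,0],[[0,0,0],0,0],[[0,0,0],0,0],[[0,0,0],0,0]]'

```text
time: 43.5
ee_pos: [0.5738, -0.2416, 0.231]
orientation: [0.232, 3.132, -0.0]
ft_force: [5.5, 1.9, -2.8]
width: 0.139
gripper_force: 58.5
```

```bash
python3 - <<'E'
from h import *
from station import arm
a=arm.snapshot("side")["pixels"][130:290,200:420,::-1]
cv2.imwrite("pics/s7.png",cv2.resize(a,None,fx=3,fy=3,interpolation=cv2.INTER_CUBIC))
E
```

```text
(no output)
```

View pics/s7.png

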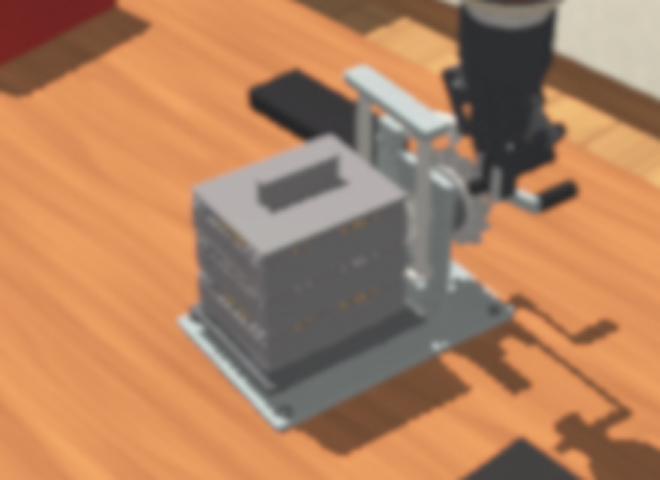

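The stack is almost down and the pawl is held up at (490,190). The crank is passing near (555,195). I'll wait and compare frames to see when it stops.

Emit:
move_arm --targets '[[[0,0,0],0,0],[[0,0,0],0,0],[[0,0,0],0,0],[[0,0,0],0,0],[[0,0,0],0,0],[[0,0,0],0,0],[[0,0,0],0,0],[[0,0,0],0,0],[[0,0,0],0,0],[[0,0,0],0,0],[[0,0,0],0,0],[[0,0,0],0,0],[[0,0,0],0,0],[[0,0,0],0,0],[[0,0,0],0,0],[[0,0,0],0,0],[[0,0,0],0,0],[[0,0,0],0,0],[[0,0,0],0,0],[[0,0,0],0,0]]'

```text
time: 45.55
ee_pos: [0.5738, -0.2416, 0.231]
orientation: [0.232, 3.132, -0.0]
ft_force: [3.3, 2.2, -0.8]
width: 0.142
gripper_force: 58.5
```

```bash
python3 - <<'E'
from h import *
from station import arm
d=arm.snapshot("side"); a=d["pixels"][130:290,200:420,::-1]
b=arm.snapshot("side")["pixels"][130:290,200:420,::-1]
print("diff between consecutive",np.abs(a.astype(int)-b).max())
a=cv2.resize(a,None,fx=3,fy=3,interpolation=cv2.INTER_CUBIC)
P=(.4905,-.0907,-.148)
q=lambda X:((proj(d,X)-[200,130]+.5)*3-.5).round().astype(int)
cv2.polylines(a,[q(place(box(.15,.12,[.126+.033+.016])[[0,1,3,2]],P))],True,(0,255,0),1)
cv2.polylines(a,[q(place(box(.15,.12,[.033+.042])[[0,1,3,2]],P))],True,(255,0,255),1)
cv2.imwrite("pics/s8.png",a)
E
```

```text
diff between consecutive 3
```

View pics/s8.png

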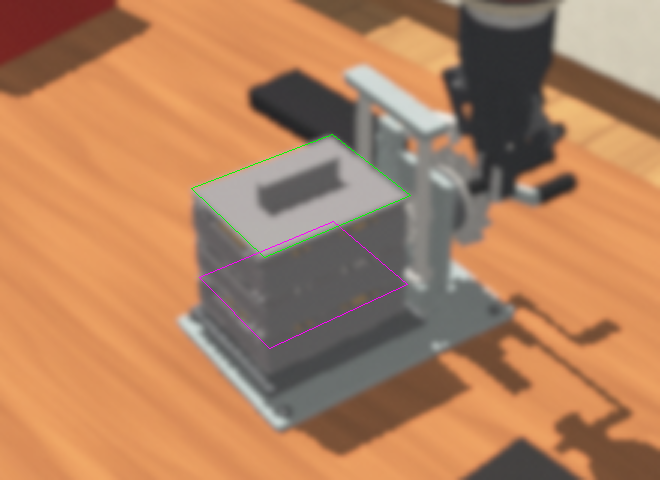

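The stack matches the fully-down overlay and nothing is moving any more. I'll lower the pawl and release it.

Emit:
move_arm --targets '[[[0,-3,8],0,0],[[0,-3,9],0,0],[[0,-2,9],0,0],[[0,-2,9],0,0],[[0,-1,9],0,0],[[0,-1,7],0,0],[[0,0,1],0,0],[[0,0,0],0,0],[[0,0,0],0,0],[[0,0,0],0,0]]'

```text
time: 46.65
ee_pos: [0.5725, -0.2523, 0.1821]
orientation: [0.231, 3.131, 0.006]
ft_force: [-6.9, 14.2, 28.7]
width: 0.138
gripper_force: 61.7
```

Emit:
move_arm --targets '[[[0,0,0],0,50],[[0,0,0],0,50],[[0,0,0],0,50],[[0,0,0],0,50],[[0,0,-15],0,50],[[0,0,-30],0,50],[[0,0,-40],0,50],[[0,0,-40],0,50],[[0,0,-40],0,50],[[0,-30,0],0,50],[[0,-40,0],0,50],[[0,-40,0],0,50],[[0,-40,0],0,50],[[0,0,0],0,50],[[0,0,0],0,50],[[0,0,0],0,50]]'

```text
time: 48.25
ee_pos: [0.5501, -0.401, 0.3447]
orientation: [0.23, 3.133, 0.0]
ft_force: [0.7, 0.1, 0.6]
width: 0.498
gripper_force: 0.0
```

```bash
python3 - <<'E'
from h import *
from station import arm
d=arm.snapshot("side"); t=arm.snapshot("top")
a=cv2.resize(d["pixels"][140:260,290:430,::-1],None,fx=4,fy=4,interpolation=cv2.INTER_CUBIC)
P=(.4905,-.0907,-.148)
q=lambda X:((proj(d,X)-[290,140]+.5)*4-.5).round().astype(int)
c=(0,255,0)
l=lambda th:place(np.array([[x,.036-np.cos(.0725+th)*.1865,.1625+np.sin(.0725+th)*.1865] for x in(.075,.16)]),P)
for th,c in((0,(0,255,0)),(.08,(255,0,255))): cv2.polylines(a,[q(l(th))],False,c,1)
b=cv2.resize(t["pixels"][160:280,270:440,::-1],(340,240),interpolation=cv2.INTER_CUBIC)
o=np.zeros((600,800,3),np.uint8); o[:480,:560]=a; o[360:,460:]=b; cv2.imwrite("pics/f.png",o)
E
```

```text
(no output)
```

View pics/f.png

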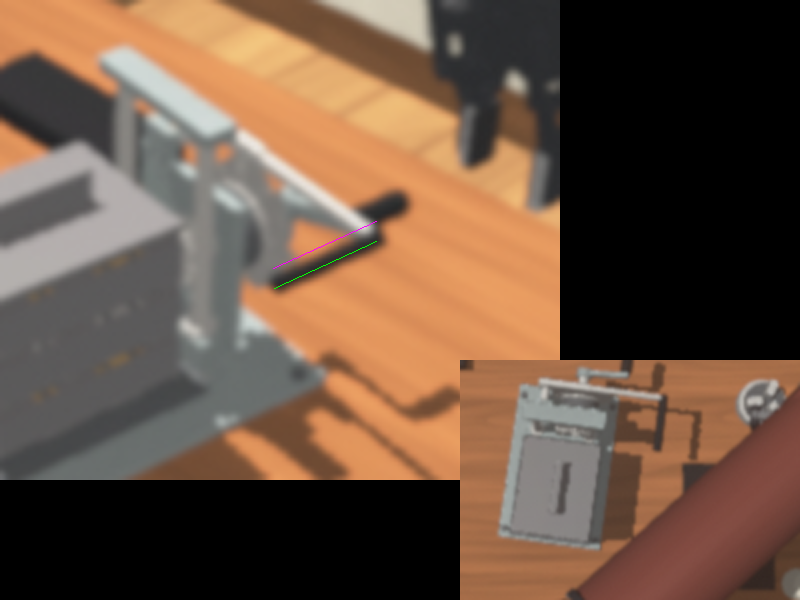

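The bar looks close to home (green line). I'll compare it with its starting picture, and check the spanner by moving the arm off the mat.

Emit:
move_arm --targets '[[[35,35,-20],0,50],[[40,40,0],0,50],[[40,40,0],0,50],[[0,40,0],0,50],[[0,40,0],0,50],[[0,40,0],0,50],[[0,40,0],0,50],[[0,40,0],0,50],[[0,40,0],0,50],[[0,40,0],0,50],[[0,30,0],0,50],[[0,0,0],0,50],[[0,0,0],0,50]]'

```text
time: 49.65
ee_pos: [0.5167, 0.0134, 0.3648]
orientation: [0.23, 3.132, -0.003]
ft_force: [-0.3, -0.2, 0.6]
width: 0.499
gripper_force: 0.0
```

```bash
python3 - <<'E'
from h import *
from station import arm
s=arm.sense(); print(s["ee_pos"],s["time"])
d=arm.snapshot("side"); g1=cv2.cvtColor(d["pixels"],cv2.COLOR_RGB2GRAY).astype(float)
g0=cv2.cvtColor(cv2.imread("pics/side0.png"),cv2.COLOR_BGR2GRAY).astype(float)
P=(.4905,-.0907,-.148)
l=lambda th,x:proj(d,place(np.array([[x,.036-np.cos(.0725+th)*.1865,.1625+np.sin(.0725+th)*.1865]]),P))[0]
for x in(.09,.1,.11,.12,.13,.14):
    a,b=l(0,x),l(.08,x); u=int(round(a[0])); o=[]
    for g in(g0,g1):
        c=g[int(a[1])-9:int(a[1])+8,u]; w=np.clip(85-c,0,None); o.append(int(a[1])-9+(w*np.arange(len(c))).sum()/w.sum())
    print(x,"row0 %.2f row1 %.2f, px per .08 rad %.2f"%(*o,a[1]-b[1]))
t=arm.snapshot("top"); r=t["pixels"][212:274,381:428]; m=gray(t["pixels"],255); 
v=cv2.cvtColor(t["pixels"],cv2.COLOR_RGB2GRAY)[216:270,386:423]; y,x=np.nonzero(v>90); print("spanner px",len(x),unproj(t,[386+x.mean(),216+y.mean()],.01)[0].round(3) if len(x) else v.max())
E
```

```text
[0.51666658 0.01335119 0.36476372] 49.65
0.09 row0 208.65 row1 208.45, px per .08 rad 5.07
0.1 row0 207.48 row1 207.37, px per .08 rad 5.06
0.11 row0 206.26 row1 206.18, px per .08 rad 5.05
0.12 row0 204.71 row1 204.69, px per .08 rad 5.04
0.13 row0 203.29 row1 203.29, px per .08 rad 5.03
0.14 row0 201.89 row1 201.82, px per .08 rad 5.01
spanner px 238 [ 0.44  -0.399  0.01 ]
```

```bash
python3 -c "
from station import arm
print(arm.hand_in())"
```

```text
the job is handed in; nothing more can be done
None
```

I handed the job in at about 50 s of robot time: the three trays and the cover are stacked on the fully lowered platform, the pawl is back home, and the spanner is on the mat; the judge gave no verdict.

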